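Stand the toppled bottle back in its rack

ROBOT

A 7-joint arm with a two-finger parallel gripper is mounted at the origin on the work surface. World frame = base frame: x ahead of the robot, y to its left, z up, the work surface at z = 0. Lengths are in m, angles in rad, forces in N, time in s.
With the tool pointing down it reaches from about 0.425 to 0.95 m from the base axis. Payload 16.7 kg.
Tool frame: the origin (TCP) lies at the very end of the fingers, on their centre line; the grasp point (between the pads) lies 19 mm behind it; z points along the fingers, y is the line along which they close (so a half turn about z gives the same grasp; the last joint's range is limited). The gripper opens to 94 mm and grips with 3 to 60 N. Pads are 16 mm wide; open, the fingers measure 119 mm over their backs; the gripper's body (75 mm by 177 mm) begins 78 mm behind the grasp point.
Start: joints at [1.044, 0.426, 0.074, 1.606, -0.034, 1.111, -0.067], TCP at [0.249, -0.627, 0.205] pointing down, gripper open.
Joint ranges: [-2.85, 2.85], [-0.5, 2.14], [-1.23, 1.37], [0.21, 2.46], [-1.02, 4.16], [0.16, 2.05], [-2.73, 2.73]. Speed limits (rad/s): [1.89, 1.89, 2.39, 2.39, 3.01, 3.01, 3.01].

INTERFACE

Orientations are given as a rotation vector (axis times angle).
In Python, from station import env gives the robot as it stands.
- The arm moves only by the shell command python3 -m inch 'ROWS'. ROWS is text: rows parted by semicolons, each of 5 numbers parted by spaces: the shift along the tool's x, y, z as a fraction of full scale, then the turn about the tool's z as a fraction of full scale, then the closure, from -1 (fully open) to 1 (shut). In form: tx ty tz spin jaw; .... A call has exactly 5 rows; each row is the pose to reach, as a shift and turn from the pose commanded when the call began, along the tool's axes at that moment, turning the shorter way round; what a row does not reach only later rows make up. Full scale, the value 1, is 0.2 m for a shift and 360 degrees for a turn. A row lasts 1/8 s, in which the tool goes at most 62.5 mm and 10.7 degrees, less where a joint would pass 70% of its speed; a pose out of reach is approached as far as the arm can. A call with a number of a shift or a turn outside -1 to 1 is refused whole. A call with a gripper value outside its range is refused whole. The fingers move at their own pace and stop on an object; the grip force is fixed at half the most. Time passes only in rows, so rows that repeat a pose let the fingers close, or fill a call up. It gives the time, the measured TCP pose, the force, the opening and the grip force at its end, in the units of the state.
- env.get_state(): the state, without advancing time (a new reading comes with each control period).
- env.get_image(name): name is "scene" or "top" or "wrist"; returns a dict with "img" (480x640x3 uint8, red, green, blue), "fx", "fy", "cx", "cy" (pixels), "T" (4x4, takes a point from camera to world coordinates); the wrist camera has in their place "T_tool_cam" (4x4, takes a point from camera to tool coordinates, whose origin is the TCP and whose axes are the flange's). Camera axes: x right, y up, looking along -z (the intrinsics and any distortion apply to the point x, -y, -z); pixel columns grow to the right and rows downward; lengths in m; the calibration is good to about 2 mm. A picture is of the moment at which its call begins: read the wrist's pose just before it. There is no depth.
- env.close_job(): hands the job in; it is judged then, once.
The state is a dict: "t": time; "joints": joint angles; "joint_vel": joint speeds; "joint_torque": joint torques, N m; "tcp_pos": TCP position; "tcp_rot": TCP orientation; "ft_force": force on the tool from outside, world axes, zero at the start; "moment": the same for the moment, N m; "opening": finger opening in m; "gripper_force": force on a finger pad.
Only numpy, scipy, OpenCV 4.12 (cv2) and the standard library are available. Lean on these libraries where they do the work, as an engineer would, in place of code of your own. Each camera call takes 0.05 s, during which the arm holds its last target. There are 200 camera calls.

TASK

One square bottle has toppled out of the open side of the wooden bottle rack. Stand it upright on its base again, wholly on the rack's board, in the middle of the empty gap in the row it fell from. Set it down gently without dropping it, and do not shift or knock over the other containers in the rack or the things on the shelf.

Things in the scene. Friction and masses are not known exactly. Their poses are not given: they have to be found in the camera images.
- bottle: the toppled bottle: white plastic, 56 x 56 mm square with flat sides to 110 mm from the base, then a round shoulder and grey cap 33 mm across; 150 mm tall; 0.2 to 0.42 kg, centre of mass about 61 mm from the base. Lies on a flat side on the shelf, cap pointing away from the rack. Origin: centre of its base's underside; z runs from base to cap (level while lying), x and y square to the flat sides
- rack: bottle rack of darker wood, fixed: board 390 x 100 mm, 8 mm thick, with an end cheek 12 mm thick, 58 mm high at each end and an 8 mm steel rod (centre 47 mm above the shelf) along the back, 46 mm behind the row's centre line; front open, no lip. Origin: centre of the board's underside, on the shelf. x runs along the row, -y points out of the open side, z up
- gap (a point): middle of the empty gap in the row, on the top face of the rack's board (8 mm above the shelf); its axes are the rack's. On the row's centre line; the surface of the neighbour on either side is 74 to 85 mm away from it
- spray_can: neighbour standing in the row: aluminium spray can 51 mm across, 148 mm tall. Origin: centre of its underside, z up
- round_bottle: neighbour standing in the row: amber round bottle 56 mm across, 148 mm tall. Origin: centre of its underside, z up
- jar: neighbour standing in the row: glass jar 58 mm across, 92 mm tall. Origin: centre of its underside, z up
- tin: bystander: blue enamel tin with closed flip-top lid, 100 x 130 mm, 108 mm tall, loose on the shelf. Origin: centre of its underside
- coaster: bystander: white ceramic coaster 100 mm across, 10 mm thick. Origin: centre of its underside
- scoop: bystander: stainless measuring scoop, cup 56 mm across and 34 mm high, flat handle reaching 142 mm from the cup's centre towards its -x. Origin: centre of the cup's underside
There are look-alikes about, which are no part of the job. What is meant by the jar is not green, and is the larger of those in its own colour.

How it is judged:
At the end, for the whole second after the job is handed in: The bottle stands at rest on its base on the rack's board (within 0.1 rad of upright, base within 4 mm of the board's top), within 35 mm along the row and 25 mm across it of the middle of the gap; the three neighbours still stand upright (within 0.1 rad) (angle between each of bottle, spray_can, round_bottle, jar's own z axis and vertical below 0.1 rad and x of bottle in the frame of gap between -0.035 and 0.035 m and y of bottle in the frame of gap between -0.025 and 0.025 m and z of bottle in the frame of gap between -0.004 and 0.004 m and linear speed of bottle below 0.02 m/s and angular speed of bottle below 0.1 rad/s); the robot touches nothing.
It fails at once if a neighbour in the row is shifted more than 20 mm or tipped more than 0.3 rad (distance of any of spray_can, round_bottle, jar from where it was at the start of the episode above 0.02 m or angle between any of spray_can, round_bottle, jar's own z axis and vertical above 0.3 rad).
It fails at once if the tin, coaster or scoop is shifted more than 30 mm or the tin tipped more than 0.3 rad (distance of any of tin, coaster, scoop from where it was at the start of the episode above 0.03 m or angle between tin's own z axis and vertical above 0.3 rad).
It fails at once if the bottle is dropped or flung (faster than 0.5 m/s while no finger touches it, a fall of about 13 mm) (contact force between the fingers and bottle below 0.1 N and linear speed of bottle above 0.5 m/s).
It also fails if it takes over 38 s, if anything falls off the work surface, if the arm or the gripper's body presses on something with over 40 N, if the wrist force passes 120 N, or if a joint passes its speed limit or range.

## Working session

There is one attempt and no reset: what is moved stays moved. The work goes in short steps, Python scripts to look and compute and a shell command to move; the robot and the scene stay as the last step left them, time stands still between calls to the robot, and variables do not carry over. Pictures are saved under pics/ and viewed, at most 10 in all, crops included, and the job is handed in when it is done.

```bash
mkdir -p pics; ls; python3 - <<'E'
from station import env
import cv2,numpy as np
s=env.get_state();print({k:np.round(v,3).tolist() for k,v in s.items()})
for n in ["scene","top"]:
    d=env.get_image(n);cv2.imwrite(f"pics/{n}0.png",d["img"][:,:,::-1]);print(n,d["fx"],d["cx"],d["cy"],np.round(d["T"],3).tolist(),d.keys())
E
```

```text
pics
{'t': 0.0, 'joints': [1.043, 0.427, 0.074, 1.607, -0.034, 1.111, -0.067], 'joint_vel': [0.0, -0.001, 0.001, 0.001, 0.001, -0.001, -0.001], 'joint_torque': [-0.001, -93.582, 3.666, -45.419, -0.049, 0.02, 0.0], 'tcp_pos': [0.249, -0.627, 0.205], 'tcp_rot': [-3.084, -0.59, 0.001], 'ft_force': [0.198, -0.214, 0.322], 'moment': [-0.001, -0.045, 0.036], 'gripper_force': 0.0, 'opening': 0.094}
scene 583.1102082580504 308.6307544722178 243.63775573643153 [[-0.857, -0.353, 0.375, 1.015], [0.515, -0.571, 0.639, 0.651], [-0.011, 0.741, 0.671, 0.812], [0.0, 0.0, 0.0, 1.0]] dict_keys(['img', 'fx', 'fy', 'cx', 'cy', 'T'])
top 506.42257686094445 324.60695309061254 240.86953045696004 [[0.194, 0.958, -0.212, 0.362], [-0.981, 0.19, -0.037, -0.081], [0.005, 0.215, 0.977, 1.018], [0.0, 0.0, 0.0, 1.0]] dict_keys(['img', 'fx', 'fy', 'cx', 'cy', 'T'])
```

View pics/scene0.png

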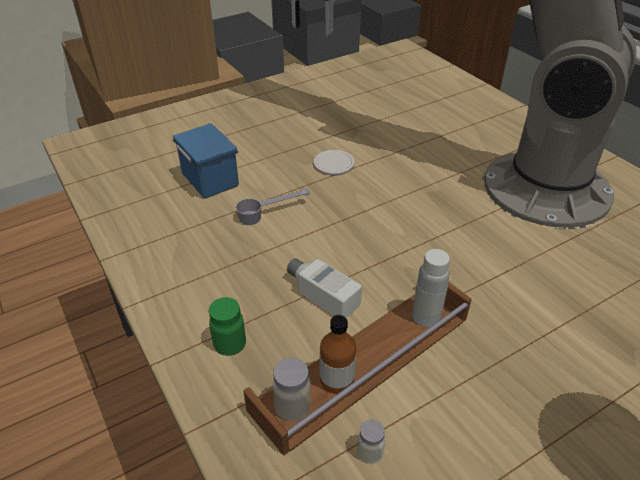

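View pics/top0.png

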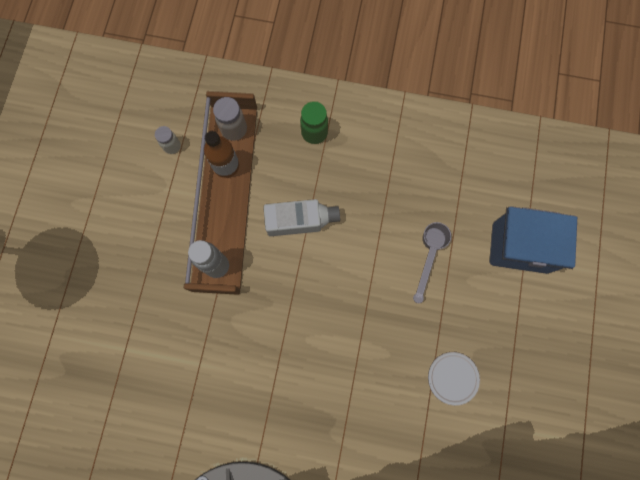

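Top view: the toppled bottle is at (298,217) with its cap at (333,215). The rack runs from (232,97) to (212,290), holding the jar at (228,112), round bottle (220,155), gap around (218,212) and spray can (205,255). Possible mix-ups:
- White bottle: the spray can at (205,255), which is standing, so it's ruled out.
- Jar: the small jar at (167,140) and the green one at (314,122). The right one is the larger grey jar in the rack.

Next, one close crop.

```bash
python3 - <<'E'
import cv2
a=cv2.imread("pics/top0.png")[85:301,170:350]
cv2.imwrite("pics/crop1.png",cv2.resize(a,None,fx=2.75,fy=2.75,interpolation=cv2.INTER_CUBIC))
a=cv2.imread("pics/scene0.png")[240:450,235:485]
cv2.imwrite("pics/crop2.png",cv2.resize(a,None,fx=2.8,fy=2.8,interpolation=cv2.INTER_CUBIC))
E
```

```text
(no output)
```

View pics/crop1.png

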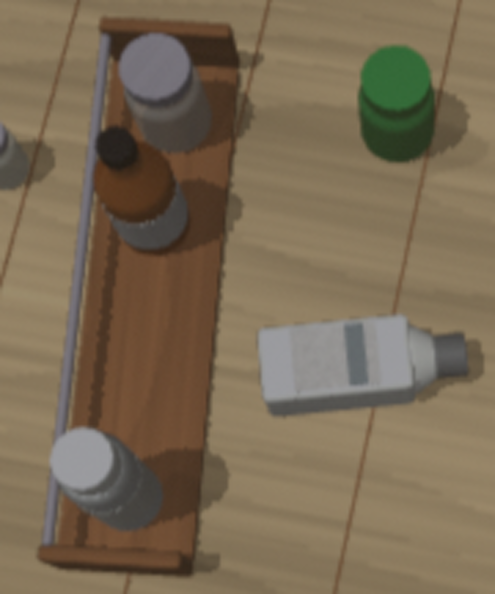

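View pics/crop2.png

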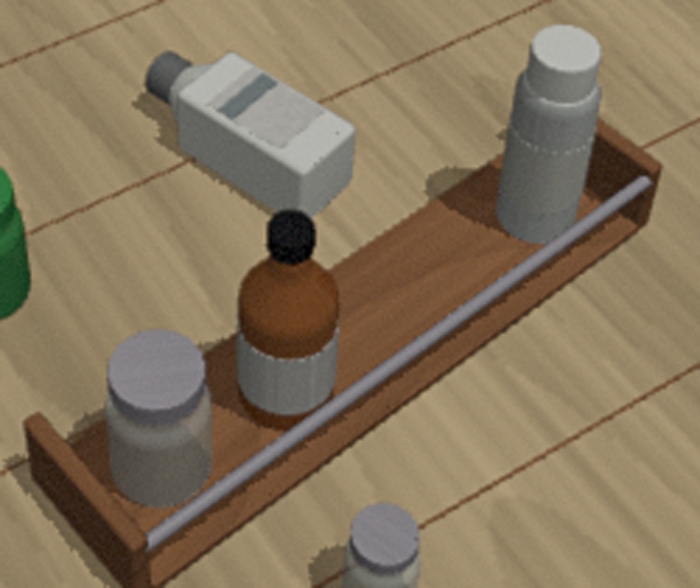

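Crop 1 shows the bottle's top face corners at (260,329), (404,317), (412,391) and (266,404), with the cap tip at (467,354). Lid tops are: can (83,458), round bottle (117,140) and jar (156,66). Crop 2 has can (566,50), round bottle (292,222) and jar (158,362). The choice is confirmed.

```bash
cat > h.py <<'E'
import numpy as np
from station import env
from scipy.spatial.transform import Rotation as R
def ray(d,T,u,v,z):
    r=T[:3,:3]@np.array([(u-d["cx"])/d["fx"],-(v-d["cy"])/d["fy"],-1.]); o=T[:3,3]
    return o+r*(z-o[2])/r[2]
def proj(d,T,p):
    q=T[:3,:3].T@(np.array(p)-T[:3,3]); return d["cx"]-d["fx"]*q[0]/q[2], d["cy"]+d["fy"]*q[1]/q[2]
E
python3 - <<'E'
from h import *
np.set_printoptions(precision=4,suppress=True)
d=env.get_image("top");e=env.get_image("scene")
a=lambda u,v,z:ray(d,d["T"],170+(u+.5)/2.75-.5,85+(v+.5)/2.75-.5,z)[:2]
b=lambda u,v,z:ray(e,e["T"],235+(u+.5)/2.8-.5,240+(v+.5)/2.8-.5,z)[:2]
print("bottle top",[a(*p,.056) for p in [(260,329),(404,317),(412,391),(266,404)]],"cap",a(467,354,.028))
print("bottle scn",[b(*p,.056) for p in [(303,172),(354,132),(232,53),(180,98)]],"cap",b(152,75,.028))
for n,p,q,z in [("can",(83,458),(566,50),.156),("round",(117,140),(292,222),.156),("jar",(156,66),(158,362),.1)]: print(n,a(*p,z),b(*q,z))
print("front edge",a(237,70,.008),a(205,530,.008))
print("cheek outer top",a(103,18,.058),a(230,26,.058),a(40,550,.058),a(188,558,.058))
print("scene cheek top",b(27,425,.058),b(150,525,.058),b(655,165,.058))
E
```

```text
bottle top [array([0.6195, 0.086 ]), array([ 0.6486, -0.0137]), array([ 0.5959, -0.0301]), array([0.5663, 0.0697])] cap [ 0.6381 -0.0628]
bottle scn [array([0.6188, 0.0903]), array([0.5722, 0.0787]), array([ 0.6001, -0.0241]), array([ 0.6513, -0.0057])] cap [ 0.6429 -0.0593]
can [0.4884 0.1594] [0.4886 0.165 ]
round [0.7016 0.1902] [0.6955 0.1908]
jar [0.7843 0.1941] [0.7807 0.1949]
front edge [0.8358 0.1585] [0.4755 0.1003]
cheek outer top [0.834  0.2551] [0.8464 0.1598] [0.4341 0.2   ] [0.4485 0.0984]
scene cheek top [0.8473 0.1667] [0.82  0.253] [0.4307 0.2012]
```

```bash
cat >> h.py <<'E'
def to(x,y,z,yaw=None):
    """print tool-axis fractions to world TCP x,y,z and tool-y heading yaw (deg)"""
    s=env.get_state();M=R.from_rotvec(s["tcp_rot"]).as_matrix()
    f=M.T@(np.array([x,y,z])-s["tcp_pos"])/.2
    cy=np.degrees(np.arctan2(M[1,1],M[0,1]));sp=0 if yaw is None else -((yaw-cy+180)%360-180)/360
    print("t",round(s["t"],2),"pos",np.round(s["tcp_pos"],4),"yaw",round(cy,2),"tilt",round(np.degrees(np.arccos(-M[2,2])),2),"F",np.round(s["ft_force"],1),"op",round(s["opening"],4),"-> frac",np.round(f,4),"spin",round(sp,4))
E
python3 -m inch '.5 -.38 0 -.05 -1;.96 -.72 0 -.1 -1;.96 -.72 0 -.12 -1;.96 -.72 0 -.12 -1;.96 -.72 0 -.12 -1'
python3 -c "from h import *;to(.623,-.012,.1,17)"
```

```text
t: 0.82
tcp_pos: [0.3768, -0.4193, 0.2058]
tcp_rot: [-2.645, -1.695, -0.002]
ft_force: [0.2, -0.7, -1.0]
opening: 0.094
gripper_force: 0.0
t 0.82 pos [ 0.3768 -0.4193  0.2058] yaw -24.68 tilt 0.06 F [ 0.2 -0.7 -1. ] op 0.094 -> frac [2.3638 0.2679 0.5314] spin -0.1158
```

```bash
python3 -m inch '.3 .03 0 -.02 -1;.6 .07 0 -.05 -1;.9 .1 0 -.08 -1;1 .11 0 -.116 -1;1 .11 0 -.116 -1'
python3 -c "from h import *;to(.623,-.012,.17,17)"
```

```text
t: 1.45
tcp_pos: [0.48, -0.25, 0.2054]
tcp_rot: [-1.871, -2.523, -0.001]
ft_force: [0.2, 0.2, -0.1]
opening: 0.094
gripper_force: 0.0
t 1.45 pos [ 0.48   -0.25    0.2054] yaw 16.87 tilt 0.02 F [ 0.2  0.2 -0.1] op 0.094 -> frac [0.9313 1.0296 0.1777] spin -0.0003
```

```bash
python3 -m inch '.3 .3 .05 0 -1;.6 .65 .1 0 -1;.93 1 .17 0 -1;.93 1 .17 0 -1;.93 1 .17 0 -1'
python3 - <<'E'
from h import *
import cv2
to(.623,-.012,.01,17)
d=env.get_image("wrist");cv2.imwrite("pics/w1.png",d["img"][:,:,::-1])
E
```

```text
t: 2.08
tcp_pos: [0.6188, -0.0126, 0.1706]
tcp_rot: [-1.875, -2.519, -0.001]
ft_force: [-0.6, -1.9, -0.1]
opening: 0.0939
gripper_force: 0.0
t 2.08 pos [ 0.6188 -0.0126  0.1706] yaw 16.69 tilt 0.08 F [-0.6 -1.9 -0.1] op 0.0939 -> frac [-0.0041  0.021   0.8032] spin -0.0009
```

View pics/w1.png

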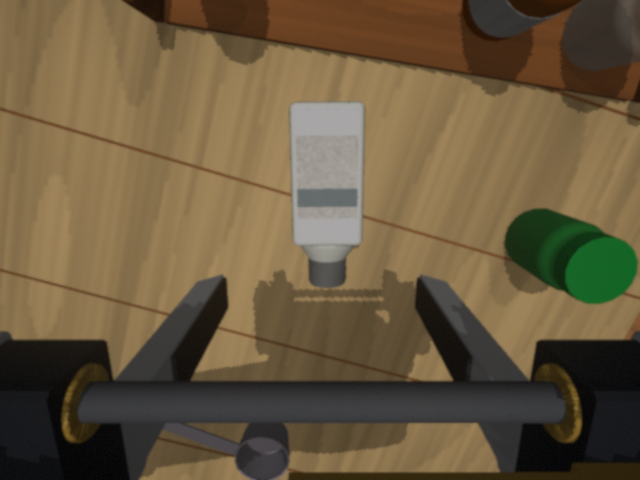

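The wrist view shows the bottle lined up with the tool. Its top face corners are at (291,103), (363,103), (361,244) and (294,244), with the cap tip at (327,286). The rack's front edge runs from (200,28) to (600,94).

```bash
python3 - <<'E'
from h import *
np.set_printoptions(precision=4,suppress=True)
s=env.get_state();d=env.get_image("wrist")
T=np.eye(4);T[:3,:3]=R.from_rotvec(s["tcp_rot"]).as_matrix();T[:3,3]=s["tcp_pos"];T=T@d["T_tool_cam"]
c=[ray(d,T,u,v,.056)[:2] for u,v in [(291,103),(363,103),(361,244),(294,244)]]
print(c,"base",(c[0]+c[1])/2,"sh",(c[2]+c[3])/2,"cap",ray(d,T,327,286,.028)[:2],"edge",ray(d,T,200,28,.004)[:2],ray(d,T,600,94,.004)[:2])
to(.622,-.01,.01,17)
E
```

```text
[array([0.5702, 0.0763]), array([0.6199, 0.0913]), array([ 0.6519, -0.0097]), array([ 0.6009, -0.025 ])] base [0.595  0.0838] sh [ 0.6264 -0.0174] cap [ 0.6403 -0.0628] edge [0.4798 0.1125] [0.8131 0.1605]
t 2.17 pos [ 0.6185 -0.0131  0.1706] yaw 16.72 tilt 0.09 F [ 0.2 -1.  -0.3] op 0.0938 -> frac [0.0087 0.0214 0.803 ] spin -0.0008
```

```bash
python3 -m inch '.005 .023 .25 0 -1;.005 .023 .5 0 -1;.005 .023 .7 0 -1;.005 .023 .8 0 -1;.005 .023 .8 0 -1'
python3 -c "from h import *;to(.6235,-.0105,.01,17)"; python3 -m inch '0 0 0 0 1;0 0 0 0 1;0 0 0 0 1;0 0 0 0 1;0 0 0 0 1'
python3 -c "from h import *;to(.6235,-.0105,.01,17)"
```

```text
t: 2.8
tcp_pos: [0.6214, -0.0143, 0.0109]
tcp_rot: [-1.878, -2.517, 0.002]
ft_force: [0.8, -0.1, 0.4]
opening: 0.094
gripper_force: 0.0
t 2.8 pos [ 0.6214 -0.0143  0.0109] yaw 16.53 tilt 0.09 F [ 0.8 -0.1  0.4] op 0.094 -> frac [0.0152 0.0157 0.0044] spin -0.0013
t: 3.42
tcp_pos: [0.6223, -0.0134, 0.012]
tcp_rot: [1.877, 2.518, 0.001]
ft_force: [-0.4, -0.4, 6.9]
opening: 0.0556
gripper_force: 30.0
t 3.42 pos [ 0.6223 -0.0134  0.012 ] yaw 16.6 tilt 0.04 F [-0.4 -0.4  6.9] op 0.0556 -> frac [0.0119 0.01   0.0098] spin -0.0011
```

```bash
python3 -m inch '.01 0 -.04 0 1;.03 0 -.085 0 1;.05 0 -.125 0 1;.078 0 -.165 0 1;.078 0 -.165 0 1'
python3 - <<'E'
from h import *
import cv2
to(.6235,-.0105,.01,17)
print(env.get_state()["moment"])
d=env.get_image("scene");cv2.imwrite("pics/s2.png",cv2.resize(d["img"][180:400,200:490,::-1],None,fx=2,fy=2))
E
```

```text
t: 4.05
tcp_pos: [0.6177, 0.0023, 0.0454]
tcp_rot: [1.876, 2.519, 0.001]
ft_force: [-0.2, 0.3, -3.6]
opening: 0.0557
gripper_force: 30.0
t 4.05 pos [0.6177 0.0023 0.0454] yaw 16.65 tilt 0.07 F [-0.2  0.3 -3.6] op 0.0557 -> frac [-0.0696  0.0091  0.1768] spin -0.001
[-0.14439227 -0.16534185  0.02386929]
```

View pics/s2.png

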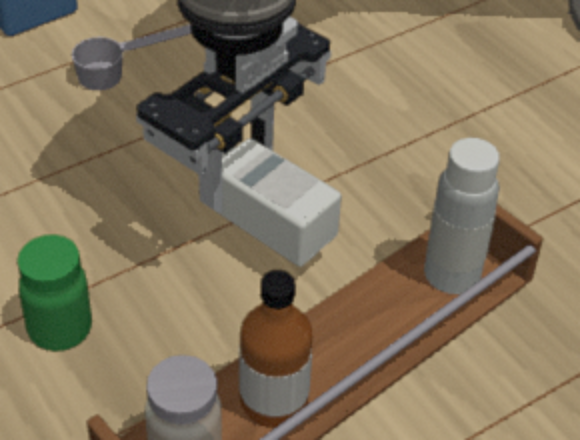

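The bottle is clamped and fully lifted, and it hasn't pivoted: the grip's friction holds it level. I'll force the pivot by pushing the base's lower edge against the front edge of the rack board. First I align it with the rack and go low.

```bash
python3 -c "from h import *;to(.618,.005,.016,9)"; python3 -m inch '0 0 .05 .01 1;.01 0 .1 .02 1;.014 .001 .14 .021 1;.014 .001 .145 .021 1;.014 .001 .145 .021 1'; python3 -c "from h import *;to(.618,.005,.016,9)"
```

```text
t 4.1 pos [0.6175 0.0018 0.0448] yaw 16.63 tilt 0.03 F [-0.  -0.  -2.7] op 0.0559 -> frac [0.0146 0.0067 0.1441] spin 0.0212
t: 4.72
tcp_pos: [0.6169, 0.0043, 0.0155]
tcp_rot: [-2.038, -2.39, -0.0]
ft_force: [0.6, -0.9, -3.2]
opening: 0.0558
gripper_force: 30.0
t 4.72 pos [0.6169 0.0043 0.0155] yaw 9.09 tilt 0.01 F [ 0.6 -0.9 -3.2] op 0.0558 -> frac [ 0.0027  0.0061 -0.0023] spin 0.0002
```

```bash
python3 -m inch '.02 0 0 0 1;.04 0 0 0 1;.055 0 0 0 1;.07 0 0 0 1;.07 0 0 0 1'; python3 -m inch '.01 0 0 0 1;.02 0 0 0 1;.02 0 0 0 1;.02 0 0 0 1;.02 0 0 0 1'
```

```text
t: 5.35
tcp_pos: [0.6146, 0.0185, 0.0156]
tcp_rot: [-2.039, -2.39, -0.0]
ft_force: [-0.2, 0.4, -3.1]
opening: 0.056
gripper_force: 30.0
t: 5.98
tcp_pos: [0.614, 0.022, 0.0155]
tcp_rot: [-2.04, -2.39, -0.0]
ft_force: [-0.8, -0.3, -3.9]
opening: 0.056
gripper_force: 30.0
```

```bash
python3 -m inch '.01 0 0 0 1;.02 0 0 0 1;.03 0 0 0 1;.03 0 0 0 1;.03 0 0 0 1'; python3 -m inch '.01 0 0 0 1;.02 0 0 0 1;.03 0 0 0 1;.03 0 0 0 1;.03 0 0 0 1'
```

```text
t: 6.6
tcp_pos: [0.6132, 0.0265, 0.0156]
tcp_rot: [2.04, 2.388, -0.002]
ft_force: [0.4, -7.4, -0.2]
opening: 0.0561
gripper_force: 30.0
t: 7.22
tcp_pos: [0.6129, 0.027, 0.0162]
tcp_rot: [2.042, 2.381, -0.008]
ft_force: [0.6, -30.1, 8.8]
opening: 0.0563
gripper_force: 30.0
```

```bash
python3 -m inch '0 0 -.02 0 1;0 0 -.04 0 1;.004 0 -.06 0 1;.01 0 -.08 0 1;.01 0 -.08 0 1'; python3 - <<'E'
from h import *
import cv2
to(.6235,-.0105,.01,9)
d=env.get_image("scene");cv2.imwrite("pics/s3.png",cv2.resize(d["img"][180:400,200:490,::-1],None,fx=2,fy=2))
E
```

```text
t: 7.85
tcp_pos: [0.612, 0.0364, 0.0318]
tcp_rot: [2.039, 2.39, 0.001]
ft_force: [0.1, -0.4, -3.0]
opening: 0.056
gripper_force: 30.0
t 7.85 pos [0.612  0.0364 0.0318] yaw 9.06 tilt 0.04 F [ 0.1 -0.4 -3. ] op 0.056 -> frac [-0.2404  0.02    0.1089] spin 0.0002
```

View pics/s3.png

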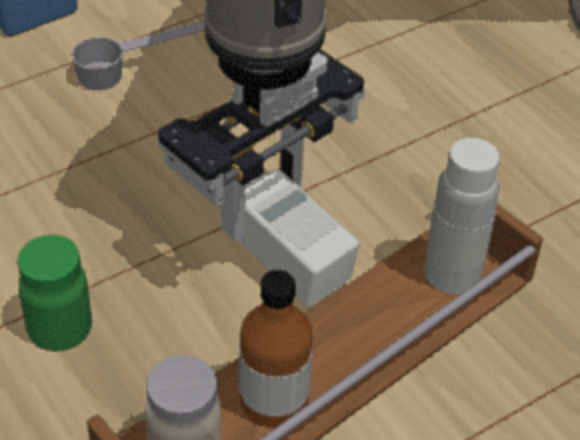

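The bottle now appears tilted base-down. The base corners are at (313,270) and (357,240) for the top pair, and (310,303) and (352,268) for the bottom pair. I'll fit the tilt from these.

```bash
cat >> h.py <<'E'
def corners(th,L,s):
    """base corners (top L,R; bottom L,R); th tilt base-down, L grip-to-base"""
    M=R.from_rotvec(s["tcp_rot"]).as_matrix();X=M[:,0];Y=M[:,1];g=np.array(s["tcp_pos"])-.019*M[:,2];Z=np.array([0,0,1])
    a=np.cos(th)*X-np.sin(th)*Z; n=np.cos(th)*Z+np.sin(th)*X
    return [g+L*a+k*.028*n+j*.028*Y for k in(1,-1) for j in(1,-1)]
def fit(pix,x0=(.2,.1)):
    from scipy.optimize import least_squares
    s=env.get_state();d=env.get_image("scene")
    f=lambda x:np.ravel(np.array([proj(d,d["T"],c) for c in corners(x[0],x[1],s)])-pix)
    r=least_squares(f,x0);print("tilt",np.degrees(r.x[0]),"L",r.x[1],"res",r.fun.round(1));c=np.array(corners(*r.x,s));print(c.round(4))
E
python3 - <<'E'
from h import *
p=np.array([(313,270),(357,240),(310,303),(352,268)])/2+[200,180]
fit(p)
E
```

```text
tilt 4.1736970358254295 L 0.09551131075694122 res [-0.6 -1.3  1.1 -2.4 -2.1  2.1 -0.2  3.6]
[[0.6242 0.1368 0.0716]
 [0.5689 0.128  0.0716]
 [0.6248 0.1328 0.0157]
 [0.5695 0.1239 0.0157]]
```

The tilt is only about 4° and the base has ridden up over the board edge, so the flat-side grip resists too much torsion. Plan: lay the bottle down again and re-grip it by the round cap, which gives a longer gravity lever and only line contact, so it can swing.

```bash
python3 -m inch '-.09 0 0 0 1;-.18 0 0 0 1;-.18 0 .05 0 1;-.18 0 .09 0 1;-.18 0 .095 0 1'; python3 -m inch '0 0 0 0 1;0 0 0 0 .5;0 0 0 0 -1;0 0 0 0 -1;0 0 0 0 -1'; python3 -c "from h import *;to(.6235,-.0105,.01,9)"
```

```text
t: 8.57
tcp_pos: [0.6175, 0.0004, 0.012]
tcp_rot: [-2.039, -2.39, 0.0]
ft_force: [0.7, -2.3, 4.2]
opening: 0.0558
gripper_force: 30.0
t: 9.2
tcp_pos: [0.6175, 0.0005, 0.0127]
tcp_rot: [2.039, 2.39, 0.0]
ft_force: [1.0, -0.1, -0.4]
opening: 0.0823
gripper_force: 0.0
t 9.2 pos [6.175e-01 5.000e-04 1.270e-02] yaw 9.05 tilt 0.01 F [ 1.  -0.1 -0.4] op 0.0823 -> frac [-0.0588  0.0208  0.0133] spin 0.0001
```

```bash
python3 -m inch '-.1 0 0 0 -1;-.195 0 0 0 -1;-.195 0 0 0 -1;-.195 0 0 0 -1;-.195 0 0 0 -1'; python3 -m inch '0 0 0 0 1;0 0 0 0 1;0 0 0 0 1;0 0 0 0 1;0 0 0 0 1'; python3 -c "from h import *;to(.6235,-.0105,.01,9)"
```

```text
t: 9.82
tcp_pos: [0.6235, -0.0375, 0.0125]
tcp_rot: [-2.038, -2.39, -0.001]
ft_force: [-0.8, 0.7, -0.5]
opening: 0.094
gripper_force: 0.0
t: 10.45
tcp_pos: [0.6236, -0.0381, 0.0125]
tcp_rot: [-2.039, -2.39, -0.0]
ft_force: [0.5, 0.2, 0.4]
opening: 0.047
gripper_force: 0.0
t 10.45 pos [ 0.6236 -0.0381  0.0125] yaw 9.04 tilt 0.0 F [0.5 0.2 0.4] op 0.047 -> frac [0.1365 0.0214 0.0125] spin 0.0001
```

Next I finish closing, then raise the cap along an arc about the base edge (radius about 141 mm).

```bash
python3 -m inch '0 0 0 0 1;0 0 0 0 1;0 0 0 0 1;0 0 -.03 0 1;.01 0 -.06 0 1'; python3 -m inch '.01 0 -.06 0 1;.03 0 -.12 0 1;.05 0 -.17 0 1;.07 0 -.22 0 1;.07 0 -.22 0 1';  python3 - <<'E'
from h import *
import cv2
to(.6235,-.0105,.01,9)
d=env.get_image("scene");cv2.imwrite("pics/s4.png",cv2.resize(d["img"][180:400,200:490,::-1],None,fx=2,fy=2))
E
```

```text
t: 11.08
tcp_pos: [0.6231, -0.0363, 0.0248]
tcp_rot: [-2.04, -2.389, 0.0]
ft_force: [-0.4, -0.3, -2.4]
opening: 0.0319
gripper_force: 30.0
t: 11.7
tcp_pos: [0.6215, -0.0218, 0.0695]
tcp_rot: [2.038, 2.389, 0.002]
ft_force: [0.2, 0.2, -3.0]
opening: 0.0323
gripper_force: 30.5
t 11.7 pos [ 0.6215 -0.0218  0.0695] yaw 9.07 tilt 0.08 F [ 0.2  0.2 -3. ] op 0.0323 -> frac [0.0545 0.0182 0.2974] spin 0.0002
```

View pics/s4.png

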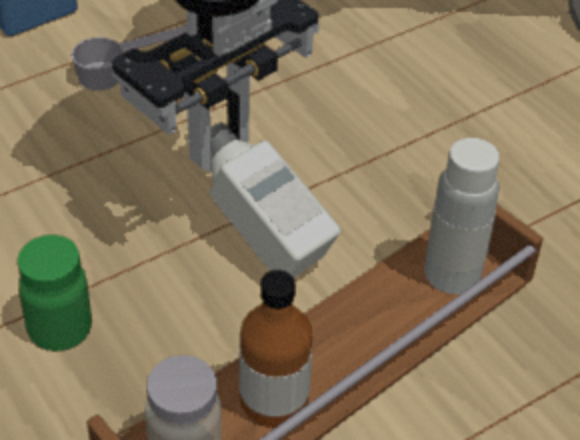

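The bottle is swinging: it now tilts visibly base-down, with base corners at (294,264), (338,229), (278,281) and (322,252). I'll fit the tilt.

```bash
python3 - <<'E'
from h import *
p=np.array([(294,264),(338,229),(278,277),(322,254)])/2+[200,180]
fit(p,(.5,.138))
E
```

```text
tilt 22.54124408519777 L 0.13399616025668454 res [-0.3 -2.1  1.2 -0.4 -1.5  3.8 -0.7 -0.1]
[[0.6277 0.115  0.0623]
 [0.5724 0.1062 0.0623]
 [0.631  0.0938 0.0106]
 [0.5757 0.085  0.0106]]
```

```bash
python3 -m inch '.04 0 .01 0 1;.08 0 .02 0 1;.11 0 .03 0 1;.14 0 .032 0 1;.14 0 .032 0 1'; python3 -m inch '.02 0 0 0 1;.035 0 0 0 1;.05 0 0 0 1;.06 0 0 0 1;.06 0 0 0 1'
```

```text
t: 12.42
tcp_pos: [0.6166, 0.006, 0.0621]
tcp_rot: [-2.038, -2.39, -0.0]
ft_force: [0.5, 0.3, -3.3]
opening: 0.0322
gripper_force: 30.5
t: 13.05
tcp_pos: [0.6159, 0.0108, 0.0633]
tcp_rot: [2.041, 2.381, -0.006]
ft_force: [-0.4, -27.7, 13.4]
opening: 0.0324
gripper_force: 33.2
```

```bash
python3 -m inch '0 0 -.03 0 1;.02 0 -.06 0 1;.045 0 -.09 0 1;.07 0 -.12 0 1;.07 0 -.12 0 1'
```

```text
t: 13.68
tcp_pos: [0.6135, 0.0281, 0.0875]
tcp_rot: [2.039, 2.385, -0.002]
ft_force: [-0.8, -14.7, 9.2]
opening: 0.0322
gripper_force: 34.0
```

```bash
python3 -m inch '.03 0 -.035 0 1;.06 0 -.06 0 1;.11 0 -.09 0 1;.16 0 -.12 0 1;.16 0 -.12 0 1'; python3 -m inch '.05 0 -.025 0 1;.1 0 -.04 0 1;.1 0 -.04 0 1;.1 0 -.04 0 1;.1 0 -.04 0 1'
```

```text
t: 14.3
tcp_pos: [0.6091, 0.0603, 0.1126]
tcp_rot: [2.038, 2.385, -0.0]
ft_force: [-2.3, -15.8, 20.1]
opening: 0.0328
gripper_force: 34.5
t: 14.92
tcp_pos: [0.6064, 0.0801, 0.121]
tcp_rot: [2.039, 2.384, 0.001]
ft_force: [-4.1, -13.0, 30.2]
opening: 0.0324
gripper_force: 35.4
```

```bash
python3 -m inch '.04 0 -.03 0 1;.08 0 -.045 0 1;.13 0 -.055 0 1;.18 0 -.06 0 1;.18 0 -.06 0 1'
```

```text
t: 15.55
tcp_pos: [0.5984, 0.1192, 0.13]
tcp_rot: [-2.037, -2.391, -0.0]
ft_force: [0.7, 0.4, -2.7]
opening: 0.0322
gripper_force: 30.8
```

```bash
python3 - <<'E'
from h import *
import cv2
d=env.get_image("scene");cv2.imwrite("pics/s5.png",cv2.resize(d["img"][150:400,200:490,::-1],None,fx=2.4,fy=2.4))
E
```

```text
(no output)
```

View pics/s5.png

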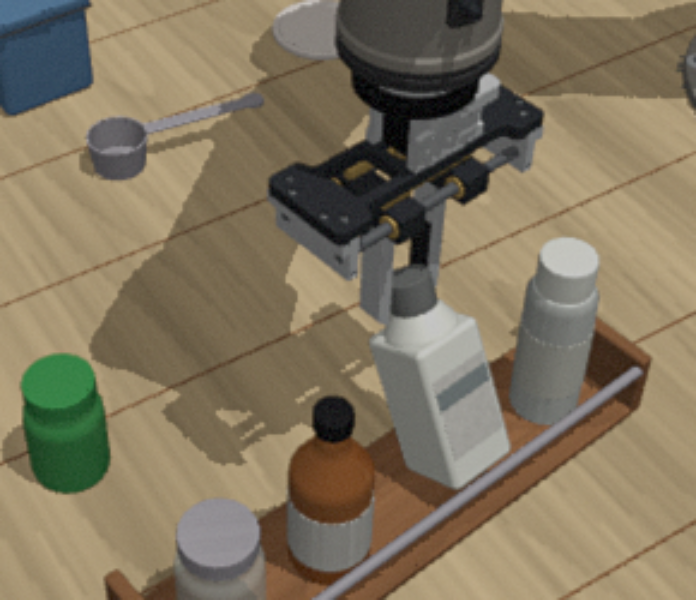

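The bottle hangs free over the board, tilted about 20° from vertical. The base corners are at (458,486), (508,442) and (405,462), with the fourth hidden.

```bash
python3 - <<'E'
from h import *
from scipy.optimize import least_squares
p=np.array([(458,486),(508,442),(405,462)])/2.4+[200,150]
s=env.get_state();d=env.get_image("scene")
f=lambda x:np.ravel(np.array([proj(d,d["T"],c) for c in corners(x[0],x[1],s)[:3]])-p)
r=least_squares(f,(1.2,.138));print(np.degrees(r.x[0]),r.x[1],r.fun.round(1));c=np.array(corners(*r.x,s));print(c.round(4),c.mean(0))
to(.593,.172,.15,8.5)
e=np.array(s["tcp_pos"]);
E
```

```text
58.55856883738231 0.1341412809808519 [-1.4 -1.1  1.3 -0.5 -1.1  2.2]
[[0.6114 0.2155 0.0491]
 [0.5561 0.2067 0.0491]
 [0.6189 0.1683 0.0199]
 [0.5636 0.1595 0.0199]] [0.58749023 0.18749101 0.03447146]
t 15.65 pos [0.5986 0.1179 0.1299] yaw 9.06 tilt 0.02 F [ 0.2 -1.1 -2.7] op 0.0319 -> frac [ 0.2716  0.0147 -0.1006] spin 0.0016
```

The base is already near the rod. I'll lower slightly and push on, so the rod and board stop the base and the bottle rotates upright.

```bash
python3 -m inch '0 0 .02 0 1;.03 .005 .04 0 1;.06 .01 .035 0 1;.1 .015 .03 0 1;.1 .015 .03 0 1'; python3 -m inch '.03 0 -.01 0 1;.06 0 -.02 0 1;.08 0 -.025 0 1;.1 0 -.03 0 1;.1 0 -.03 0 1'
```

```text
t: 16.27
tcp_pos: [0.5992, 0.1371, 0.1247]
tcp_rot: [2.039, 2.388, -0.001]
ft_force: [-1.6, -8.3, 11.8]
opening: 0.032
gripper_force: 38.0
t: 16.9
tcp_pos: [0.5952, 0.1587, 0.13]
tcp_rot: [-2.038, -2.39, -0.001]
ft_force: [0.7, 0.4, -0.6]
opening: 0.0004
gripper_force: 0.0
```

The cap slipped out of the fingers. I'll look with one composite picture.

```bash
python3 - <<'E'
from h import *
import cv2
I={n:env.get_image(n)["img"][:,:,::-1] for n in("scene","top","wrist")}
c=np.zeros((600,800,3),np.uint8)
c[:,:480]=cv2.resize(I["scene"][150:400,260:460],(480,600))
c[:300,480:]=cv2.resize(I["top"][80:300,150:385],(320,300))
c[300:540,480:]=cv2.resize(I["wrist"],(320,240))
cv2.imwrite("pics/c6.png",c)
E
```

```text
(no output)
```

View pics/c6.png

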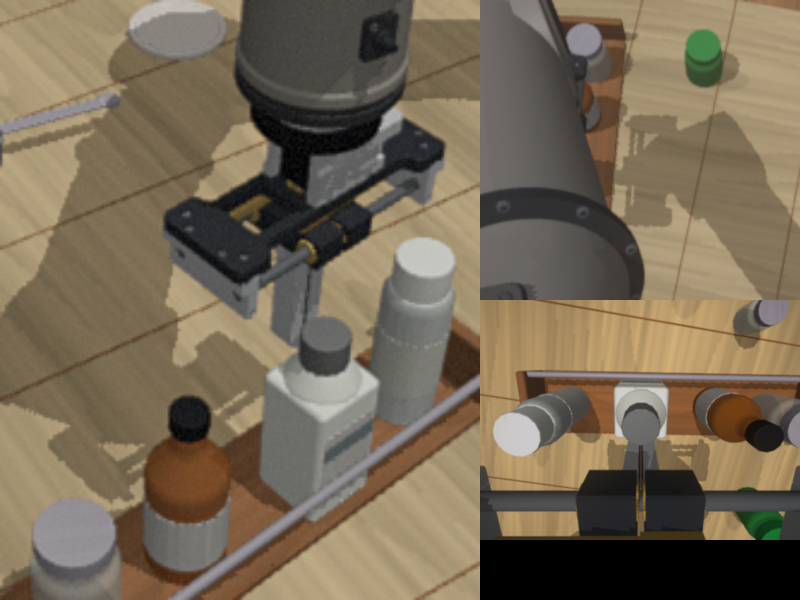

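The bottle now stands upright in the gap, in front of the rod. In composite pixels, the cap top centre is at (326,333) and the base corners are at (262,480), (319,519) and (372,478). I'll measure the tilt and offset.

```bash
python3 - <<'E'
from h import *
np.set_printoptions(precision=4,suppress=True)
e=env.get_image("scene")
b=lambda u,v,z:ray(e,e["T"],260+(u+.5)/2.4-.5,150+(v+.5)/2.4-.5,z)[:2]
L,N,Rr=b(262,480,.008),b(319,519,.008),b(372,478,.008)
print(L,N,Rr,"base",(L+Rr)/2,"cap",b(326,333,.158), "sh corners",b(265,368,.118),b(320,412,.118),b(377,376,.118))
s=env.get_state();d=env.get_image("wrist")
T=np.eye(4);T[:3,:3]=R.from_rotvec(s["tcp_rot"]).as_matrix();T[:3,3]=s["tcp_pos"];T=T@d["T_tool_cam"]
w=lambda u,v,z:ray(d,T,(u-480)*2+.5,(v-300)*2+.5,z)[:2]
print("wrist cap",w(640,419,.158),"sh back L,R",w(616,382,.118),w(667,382,.118))
print("rod",w(530,375,.051),w(800,381,.051))
to(.593,.172,.13,9)
E
```

```text
[0.6174 0.1709] [0.6032 0.219 ] [0.5497 0.2103] base [0.5835 0.1906] cap [0.589  0.1865] sh corners [0.6167 0.1624] [0.6086 0.2118] [0.558  0.2067]
wrist cap [0.589  0.1933] sh back L,R [0.5616 0.2157] [0.6109 0.2235]
rod [0.4421 0.2   ] [0.7938 0.2481]
t 17.15 pos [0.5954 0.1578 0.13  ] yaw 9.03 tilt 0.01 F [-0.9  0.2  0.3] op 0.0005 -> frac [ 0.0722 -0.0006 -0.    ] spin 0.0001
```

By geometry the bottle sits at most 14 mm behind the centre line, against the rod, and about 4 mm off along the row. Both are inside the limits. I'll back off, then check nothing moved by comparing template matches.

```bash
python3 -c "
from station import env;import cv2;cv2.imwrite('pics/a.png',env.get_image('scene')['img'])"
python3 -m inch '-.03 0 0 0 1;-.1 0 0 0 1;-.2 0 0 0 1;-.35 0 0 0 1;-.5 0 0 0 1'; python3 -m inch '-.1 0 -.2 0 1;-.2 0 -.4 0 1;-.2 0 -.4 0 1;-.2 0 -.4 0 1;-.2 0 -.4 0 1'
python3 - <<'E'
from h import *
import cv2
a=cv2.imread("pics/a.png",0);o=cv2.cvtColor(cv2.imread("pics/scene0.png"),cv2.COLOR_BGR2GRAY);n=env.get_image("scene")["img"]
cv2.imwrite("pics/b.png",n)
g=cv2.imread("pics/b.png",0)
def m(ref,u0,v0,u1,v1,name):
    r=cv2.matchTemplate(g[v0-8:v1+8,u0-8:u1+8],ref[v0:v1,u0:u1],cv2.TM_CCOEFF_NORMED);_,q,_,l=cv2.minMaxLoc(r);print(name,round(q,3),l[0]-8,l[1]-8)
m(a,368,280,420,368,"bottle");m(a,385,305,418,365,"bottle low")
for k,b in dict(can=(412,248,450,326),round=(318,315,358,390),jar=(272,360,312,420),tin=(172,125,240,196),coaster=(310,148,356,176),scoop=(234,184,312,226)).items():m(o,*b,k)
to(.593,.172,.13,9)
E
```

```text
t: 17.82
tcp_pos: [0.6113, 0.0565, 0.1301]
tcp_rot: [2.04, 2.388, -0.0]
ft_force: [0.2, 0.2, -1.3]
opening: 0.0005
gripper_force: 0.0
t: 18.45
tcp_pos: [0.6168, 0.0196, 0.209]
tcp_rot: [-2.038, -2.389, 0.002]
ft_force: [-0.3, -0.4, 0.0]
opening: 0.0008
gripper_force: 0.0
bottle 0.944 0 0
bottle low 0.998 0 0
can 0.907 0 0
round 0.974 0 0
jar 0.99 0 0
tin 0.972 0 0
coaster -0.075 4 8
scoop 0.554 0 0
t 18.5 pos [0.6169 0.0198 0.2091] yaw 9.07 tilt 0.09 F [-0.5 -0.4 -0.1] op 0.0005 -> frac [0.7704 0.0028 0.3959] spin 0.0002
```

```bash
python3 -c "from station import env;print(env.close_job())"
```

```text
the job is handed in; nothing more can be done
None
```

The bottle is standing upright on the rack's board in the gap, about 14 mm behind the row's centre line and 4 mm off along it, and the job is handed in; it slipped from the fingers during the last few degrees of righting but ended upright, and no other object moved in the final check except the coaster, which the arm hid from view.

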